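# Find the unlatched outlet cover and push it open

## Task

The microscope needs a socket, and only one of the four covers on the bench outlet box is unlatched; the other three are locked shut and look just the same. Press the ribbed end of each cover until you find the one that rocks, then push that cover up and over until it stands fully open against its stop. Leave the jar, the dish and the magnifier where they are.

Things in the scene. Friction and masses are not known exactly. Their poses are not given: they have to be found in the camera images.
- outlet_box: White steel box bolted to the bench, 192 (x) x 440 (y) x 85 mm high, origin at the centre of its underside; x points from its front (robot side) to its back, y along it. In its level top lie four identical aluminium covers, 150 (x) x 90 (y) x 4 mm, flush in grey frames, centred at x = 0, y = +156, +52, -52, -156 mm. Locked covers do not move at all.
- press1 (a point): Point to press on the cover at y = +156 mm: top face of its tail (the end with 3 rubber ribs), mid-width, 40 mm behind its rod, 30 mm from its rear edge. The rod runs along the box's y at box x = +5 mm, 4 mm below the top; behind it the 70 mm tail goes down when pressed (the box is hollow for 75 mm), in front of it the 80 mm leaf rises.
- press2 (a point): The same point on the cover at y = +52 mm (same tail, rod and leaf).
- press3 (a point): The same point on the cover at y = -52 mm (same tail, rod and leaf).
- press4 (a point): The same point on the cover at y = -156 mm (same tail, rod and leaf).
- loose_cover (a joint): Angle (rad) of the unlatched cover, whichever of the four it is: 0 closed and flush, 1.57 with its leaf upright, 1.75 at its stop, the leaf leaning 10 degrees back. It turns stiffly on its rod and stays at any angle where it is left; 1 to 6 N on the tail turns it, least at its edge.
- jar_mid (a point): Small glass jar of soil with a steel lid, 66 mm across, 92 mm tall, standing on the bench beside the left (+y) end of the box; point at its centre.
- dish_mid (a point): Covered glass dish of soil, 94 mm across, 17 mm high, on the bench in front of the box; point at its centre.
- lens_mid (a point): Magnifier lying on the bench in front of the box: black ring 84 mm across and 12 mm thick, with a straight handle, 190 mm long in all; point at the centre of its lens.

How it is judged (in metres and radians):
On the way:
1. the unlatched cover has been made to rock on its rod (value of joint loose_cover above 0.1 rad), for 0.1 s.
At the end, for the whole second after the job is handed in: The unlatched cover is at rest with its leaf upright or leaning back towards its stop (angle above 1.55 rad of 1.75); the jar, the dish and the magnifier are within 20 mm of where they started (value of joint loose_cover above 1.55 rad and velocity of joint loose_cover below 0.05 rad/s and distance of each of jar_mid, dish_mid, lens_mid from where it was at the start of the episode below 0.02 m); the robot touches nothing.
It fails at once if the jar was moved by more than 20 mm (distance of jar_mid from where it was at the start of the episode above 0.02 m).
It fails at once if the dish was moved by more than 20 mm (distance of dish_mid from where it was at the start of the episode above 0.02 m).
It fails at once if the magnifier was moved by more than 20 mm (distance of lens_mid from where it was at the start of the episode above 0.02 m).
It also fails if it takes over 45 s, if anything falls off the work surface, if the arm or the gripper's body presses on something with over 40 N, if the wrist force passes 120 N, or if a joint passes its speed limit or range.

## Robot

A 6-joint arm with a two-finger parallel gripper is mounted at the origin on the work surface. World frame = base frame: x ahead of the robot, y to its left, z up, the work surface at z = 0. Lengths are in mm, angles in rad, forces in N, time in s.
With the tool pointing down it reaches from about 350 to 775 mm from the base axis. Payload 7.3 kg.
Tool frame: the origin (TCP) lies on the mounting face of the last link; the fingertips stand 178 mm ahead of it and the grasp point (between the pads) lies 159 mm ahead of it (bot.grip_point_offset is the distance from the TCP to the grasp point, in mm); x points along the fingers, y is the direction in which the jaws open and shut, and the axes are right-handed (so a half turn about x gives the same grasp; the last joint's range is limited). The gripper opens to 92 mm and grips with 3 to 60 N. Pads are 19 mm wide; open, the fingers measure 130 mm over their backs; the gripper's body (75 mm by 190 mm) begins 47 mm behind the grasp point.
Start: joints at [1.028, 0.342, 1.524, -0, 1.275, -0.146], TCP at [202.875, 484.22, 404.741] pointing down, gripper open.
Joint ranges: [-2.53, 2.53], [-0.77, 2.02], [0.04, 2.7], [-1, 4.14], [0.28, 2.66], [-3.11, 3.11]. Speed limits (rad/s): [2.57, 2.57, 3.14, 3.14, 3.14, 3.14].

## Interface

Orientations are given as [roll, pitch, yaw] about the fixed x, y, z axes, in that order (R = Rz(yaw) Ry(pitch) Rx(roll)).
In Python, from plant import bot gives the robot as it stands.
- The arm moves only by the tool arm_command, never from a script. Its argument "moves" is a list of rows, each a list of 5 numbers: the shift along the tool's x, y, z in cm, then the turn about the tool's x in degrees, then the opening, from 0 (shut) to 1 (fully open). A call has 1 to 10 rows; each row is the pose to reach, as a shift and turn from the pose measured when the call began, along the tool's axes at that moment; what a row does not reach only later rows make up. A row lasts 1/10 s, in which the tool goes at most 50 mm and 8.59 degrees, less where a joint would pass 70% of its speed; a pose out of reach is approached as far as the arm can. A call with a gripper value outside its range is refused whole. The fingers move at their own pace and stop on an object; the grip force is fixed at half the most. Time passes only in rows, so rows that repeat a pose let the fingers close. It gives the time, the measured TCP pose, the force and the opening at its end, in the units of the state.
- bot.get_obs(): the state, without advancing time (a new reading comes with each control period).
- bot.capture(name): name is "scene" or "top" or "wrist"; returns a dict with "frame" (400x640x3 uint8, blue, green, red), "K" (3x3 intrinsics, pixels), "origin" and "orientation" of the camera in the world; the wrist camera has in their place "T_tool_cam" (4x4, takes a point from camera to tool coordinates, whose origin is the TCP and whose axes are the tool frame's). Camera axes: x right, y down, z forward; pixel columns grow to the right and rows downward; lengths in mm; the calibration is good to about 2 mm. A picture is of the moment at which its call begins: read the wrist's pose just before it. There is no depth.
- bot.close_job(): hands the job in, once; it reports no verdict.
The state is a dict: "time": time; "joint_positions": joint angles; "dq": joint speeds; "tau": joint torques, N m; "tool_pos": TCP position; "tcp_rot": TCP orientation; "contact_force": force on the tool from outside, world axes, zero at the start; "moment": the same for the moment, N m; "grip_width": finger opening in mm.
Only numpy, scipy, OpenCV 4.12 (cv2) and the standard library are available. Lean on these libraries where they do the work, as an engineer would, in place of code of your own. Each camera call takes 0.05 s, during which the arm holds its last target.

## Working session

There is one attempt and no reset: what is moved stays moved. The work goes in short steps, Python scripts to look and compute and a tool call to move; the robot and the scene stay as the last step left them, time stands still between calls to the robot, and variables do not carry over. Pictures are saved under pics/ and viewed, and the job is handed in when it is done.

Besides the shell and the picture viewer there is one more tool, called after "Request:" as a command line: name --pt "numbers of a row" for each row, then --argument value for the rest. arm_command: Moves the arm, as the interface text tells. Its arguments: {"type":"object","properties":{"moves":{"type":"array"}},"required":["moves"]}

```bash
mkdir -p pics; ls; python3 - <<'E'
from plant import bot
import cv2
for n in ["scene","top","wrist"]:
    o=bot.get_obs()
    c=bot.capture(n); cv2.imwrite(f"pics/{n}0.png",c["frame"])
    print(n,c["K"].tolist(),{k:(v.tolist() if hasattr(v,'tolist') else v) for k,v in c.items() if k not in("frame","K")})
print(o)
E
```

```text
pics
scene [[444.19859824584523, 0.0, 306.0338789662548], [0.0, 444.19859824584523, 191.34243523887798], [0.0, 0.0, 1.0]] {'origin': [1266.9843689793265, 144.84075859638492, 817.1268055658954], 'orientation': [-2.3494216831467787, -0.012360393021535465, 1.6709257579649368]}
top [[376.1693094954193, 0.0, 320.76508483137457], [0.0, 376.1693094954193, 206.0276097656226], [0.0, 0.0, 1.0]] {'origin': [442.7379478116108, 61.324180570776775, 840.4942674256026], 'orientation': [-3.0374324036170344, -0.006012878842132752, -1.591256116338298]}
wrist [[350.14394109222076, 0.0, 316.03200530103595], [0.0, 350.14394109222076, 200.27487636583282], [0.0, 0.0, 1.0]] {'T_tool_cam': [[-0.0013995276278560198, -0.2861753682977557, 0.9581762363480217, 20.59470781601702], [0.9999987916361621, -0.001048998780609273, 0.0011473132839554803, 0.5016815125978846], [0.00067679290194914, 0.9581766842191475, 0.2861764905965647, -78.06253505152192], [0.0, 0.0, 0.0, 1.0]]}
{'time': 0.1, 'joint_positions': array([ 1.02799438e+00,  3.42634916e-01,  1.52489292e+00, -2.98445696e-05,
        1.27536373e+00, -1.45998914e-01]), 'dq': array([ 0.00075786, -0.00101444, -0.00350898,  0.00013243, -0.00139769,
        0.0001192 ]), 'tau': array([ 7.60205112e-04, -4.32005632e+01, -2.44692260e+01,  7.18242559e-02,
        5.25987719e-02, -7.71590885e-05]), 'tool_pos': array([202.82262921, 484.11973762, 404.13367668]), 'tcp_rot': array([-1.69482642,  1.5694971 , -2.09162074]), 'contact_force': array([-0.32281645,  0.26172663, -0.02691939]), 'moment': array([ 0.00180248,  0.04421262, -0.01355828]), 'grip_width': 92.0793638184529}
```

View pics/scene0.png

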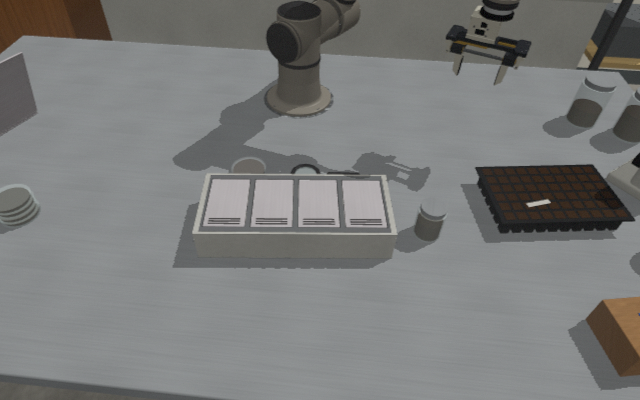

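View pics/top0.png

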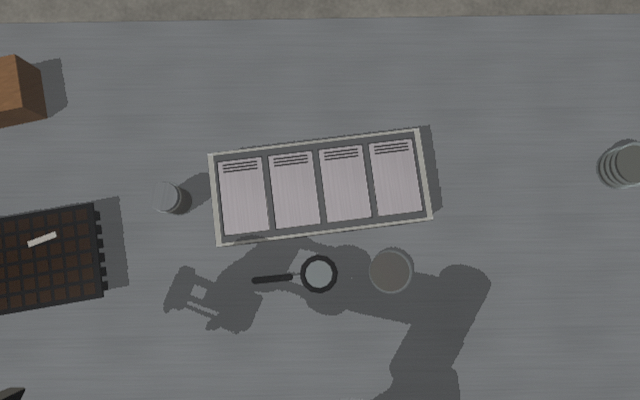

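The top view shows the box with corners near (208,154), (418,128), (432,219) and (218,245). The jar is at (170,197), the magnifier ring at (319,273) with its handle to (252,280), and the dish at (390,271). I'll enlarge it to read more exact corners.

```bash
python3 - <<'E'
import cv2
f=cv2.imread("pics/top0.png")
cv2.imwrite("pics/top0a.png",cv2.resize(f[115:255,200:330],None,fx=4.2,fy=4.2,interpolation=cv2.INTER_CUBIC))
cv2.imwrite("pics/top0b.png",cv2.resize(f[115:255,310:440],None,fx=4.2,fy=4.2,interpolation=cv2.INTER_CUBIC))
E
```

```text
(no output)
```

View pics/top0a.png

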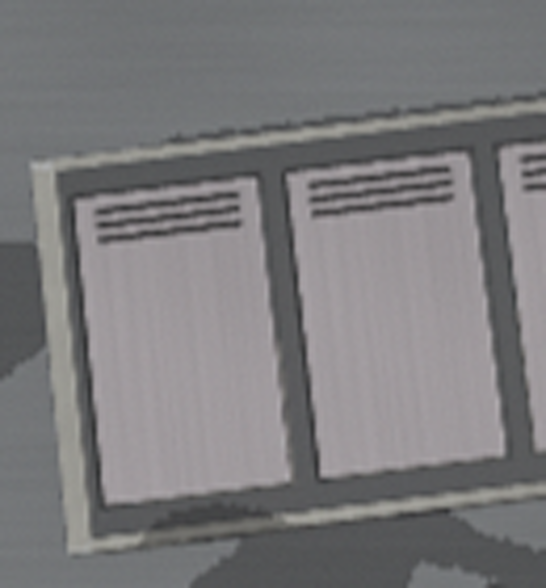

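View pics/top0b.png

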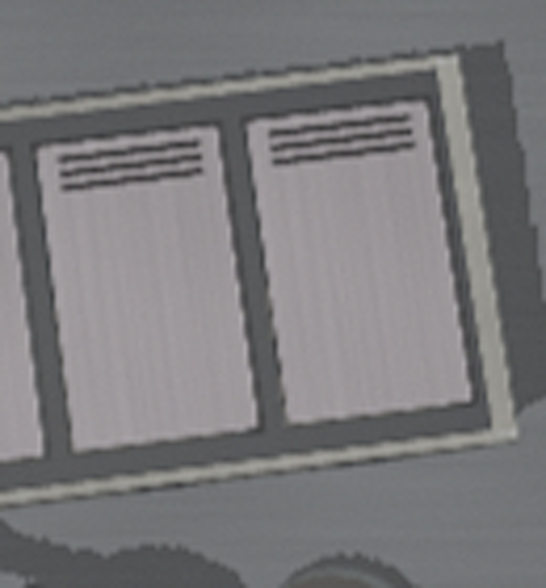

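```bash
cat > h.py <<'E'
import numpy as np,cv2
from scipy.spatial.transform import Rotation as R
from plant import bot
def cam(c,T=None):
    if 'origin' in c: return np.array(c['K']),R.from_euler('xyz',c['orientation']).as_matrix(),np.array(c['origin'])
def ray(K,Rm,o,uv,z):
    uv=np.atleast_2d(uv); d=np.c_[uv,np.ones(len(uv))]@np.linalg.inv(K).T@Rm.T
    return o+d*((z-o[2])/d[:,2])[:,None]
def proj(K,Rm,o,P):
    p=(np.atleast_2d(P)-o)@Rm; p=p@K.T; return p[:,:2]/p[:,2:]
E
python3 - <<'E'
from h import *
c=bot.capture("top");K,Rm,o=cam(c)
a=np.array([(75,200),(258,178),(291,481),(105,504)])/4.2+[200,115]
b=np.array([(248,122),(428,100),(472,402),(287,425)])/4.2+[310,115]
W=ray(K,Rm,o,np.r_[a,b],85)[:,:2]
L=[]
for y in(156,-156): L+=[(75,y+45),(75,y-45),(-75,y-45),(-75,y+45)]
L=np.array(L,float)
mw,ml=W.mean(0),L.mean(0)
U,S,Vt=np.linalg.svd((L-ml).T@(W-mw)); Q=(U@Vt).T
t=mw-Q@ml; yaw=np.arctan2(Q[1,0],Q[0,0])
print("box",t,yaw,np.degrees(yaw)); print((W-(L@Q.T+t)).round(1).tolist())
print("scale",S.sum()/((L-ml)**2).sum())
np.savez("box.npz",t=t,Q=Q)
for y in(156,52,-52,-156): print(y,(Q@[45-0,y]*1+t).round(1), 'edge',(Q@[70,y]+t).round(1))
for n,uv,z in(("jar",(170,190),92),("lens",(319,273),12),("handle",(252,280),10),("dish",(390,270),17)): print(n,ray(K,Rm,o,uv,z).round())
ob=bot.get_obs(); M=R.from_euler('xyz',ob['tcp_rot']).as_matrix(); print(M.round(3)); 
E
```

```text
box [561.74183346  56.55482873] 0.10313038507757498 5.9089358045040115
[[-0.8, -0.9], [-0.9, -0.2], [0.6, 0.1], [0.7, -0.9], [-0.0, -0.6], [0.1, 0.2], [0.2, 1.2], [0.1, 1.2]]
scale 0.9961845500615119
156 [590.4 216.4] edge [615.3 218.9]
52 [601.1 112.9] edge [626.  115.5]
-52 [611.9   9.5] edge [636.7  12. ]
-156 [622.6 -94. ] edge [647.4 -91.4]
jar [[559. 357.  92.]]
lens [[383.  61.  12.]]
handle [[371. 207.  10.]]
dish [[387. -92.  17.]]
[[-0.     0.386  0.922]
 [-0.001  0.922 -0.386]
 [-1.    -0.001 -0.   ]]
```

The corner fit gives box centre (562, 57) and yaw 5.9°, with residuals of about 1 mm. Next I'll work out the move to above cover 1.

```bash
cat >> h.py <<'E'
B=None
try:
    B=np.load("box.npz")
except Exception: pass
def goto(bx,by,h):
    """shift (cm) in tool axes and turn (deg) so that the tip is at box x,y, h above the top"""
    ob=bot.get_obs(); M=R.from_euler('xyz',ob['tcp_rot']).as_matrix(); p=ob['tool_pos']
    Q,t=B['Q'],B['t']; xy=Q@[bx,by]+t
    P=np.array([xy[0],xy[1],85+h+178]); s=M.T@(P-p)/10
    yaw=np.arctan2(Q[1,0],Q[0,0])-np.arctan2(M[1,2],M[0,2])
    print(f"({bx},{by},{h}) shift",s.round(2),"turn",round(-np.degrees(yaw),1))
def where():
    ob=bot.get_obs(); Q,t=B['Q'],B['t']; p=ob['tool_pos']
    M=R.from_euler('xyz',ob['tcp_rot']).as_matrix()
    print("t",ob['time'],"box xy",(Q.T@(p[:2]-t)).round(1),"h",round(p[2]-263,1),"F",ob['contact_force'].round(1),"yawerr",np.degrees(np.arctan2(M[1,2],M[0,2])-np.arctan2(Q[1,0],Q[0,0])).round(1),"grip",round(ob['grip_width'],1),"J",ob['joint_positions'].round(2))
E
python3 -c "
from h import *
where()
goto(50,156,30)
goto(50,156,8)"
```

```text
t 0.2 box xy [-313.   462.3] h 141.3 F [-0.1 -0.1 -0.4] yawerr -28.6 grip 91.8 J [ 1.03  0.34  1.52 -0.    1.28 -0.15]
(50,156,30) shift [11.13 -9.47 46.54] turn -28.6
(50,156,8) shift [13.33 -9.47 46.54] turn -28.6
```

Request:
arm_command --pt "0 -1 4.5 -7 0" --pt "0 -2 9 -14 0" --pt "0 -3 14 -21 0" --pt "0 -4 19 -28.6 0" --pt "0 -5 24 -28.6 0" --pt "2 -6 29 -28.6 0" --pt "4 -7 34 -28.6 0" --pt "6 -8 39 -28.6 0" --pt "8 -9 44 -28.6 0" --pt "10 -9.5 46.5 -28.6 0"

```text
time: 1.2
tool_pos: [593.2, 217.7, 306.9]
tcp_rot: [-0.305, 1.569, -0.203]
contact_force: [0.7, -0.3, -0.1]
grip_width: 16.5
```

```bash
python3 -c "
from h import *
where()
goto(50,156,30)
c=bot.capture('wrist');cv2.imwrite('pics/w1.png',c['frame'])
c=bot.capture('top');cv2.imwrite('pics/t1.png',c['frame'])"
```

```text
t 1.2 box xy [ 47.8 157. ] h 43.9 F [ 0.7 -0.3 -0.1] yawerr -0.1 grip 16.5 J [ 0.23  0.62  1.34 -0.    1.18 -1.44]
(50,156,30) shift [ 1.39 -0.1   0.21] turn -0.1
```

View pics/w1.png

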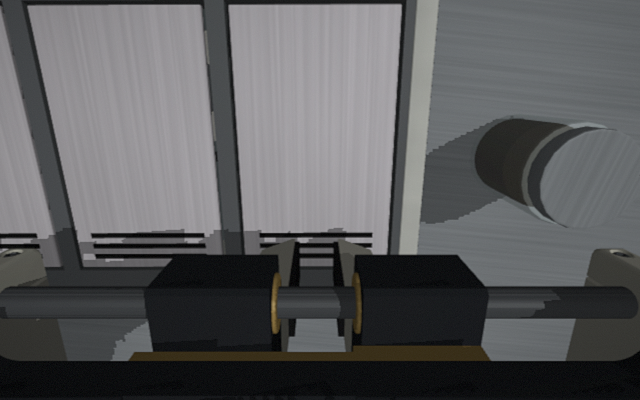

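The wrist view shows the closed fingers over the ribbed end of cover 1 (ribs at rows 235–255, columns 260–370), clear of the jar at (570,175). I'll press gently now.

Request:
arm_command --pt "2.0 -0.1 0.2 0 0" --pt "3.8 -0.1 0.2 0 0" --pt "3.9 -0.1 0.2 0 0" --pt "4.1 -0.1 0.2 0 0" --pt "4.3 -0.1 0.2 0 0" --pt "4.5 -0.1 0.2 0 0" --pt "4.6 -0.1 0.2 0 0"

```text
time: 2.0
tool_pos: [595.4, 214.3, 263.0]
tcp_rot: [-2.121, 1.567, -2.023]
contact_force: [-16.7, -6.6, 46.2]
grip_width: 0.4
```

```bash
python3 -c "
from h import *
where()"
```

```text
t 2.0 box xy [ 49.7 153.5] h -0.0 F [-16.7  -6.6  46.2] yawerr -0.3 grip 0.4 J [ 0.23  0.67  1.38 -0.    1.09 -1.44]
```

Cover 1 doesn't give: 46 N at h = 0, so it is locked and the contact height is confirmed. I'll lift and move to cover 2.

Request:
arm_command --pt "-1.5 0 0 0 0" --pt "-1.5 -3.4 0 0 0" --pt "-1.5 -7 0 0 0" --pt "-1.3 -10.2 0 0 0" --pt "-0.4 -10.2 0 0 0" --pt "-0.2 -10.2 0 0 0" --pt "0.0 -10.2 0 0 0" --pt "0.1 -10.2 0 0 0" --pt "0.2 -10.2 0 0 0"

```text
time: 2.9
tool_pos: [605.2, 113.9, 261.5]
tcp_rot: [-2.159, 1.567, -2.059]
contact_force: [-2.0, 0.7, 1.8]
grip_width: 0.6
```

```bash
python3 -c "
from h import *
where()"
```

```text
t 2.9 box xy [49.2 52.6] h -1.5 F [-2.   0.7  1.8] yawerr -0.2 grip 0.6 J [ 0.06  0.64  1.44 -0.    1.06 -1.61]
```

Request:
arm_command --pt "0.2 0 0 0 0" --pt "0.4 0 0 0 0" --pt "0.6 0 0 0 0" --pt "0.8 0 0 0 0" --pt "0.8 0 0 0 0"

```text
time: 3.4
tool_pos: [605.2, 114.0, 253.1]
tcp_rot: [-2.25, 1.567, -2.151]
contact_force: [-0.1, 0.6, 0.8]
grip_width: 0.5
```

```bash
python3 -c "
from h import *
where()
c=bot.capture('scene');cv2.imwrite('pics/s2.png',cv2.resize(c['frame'][120:280,170:420],None,fx=3,fy=3,interpolation=2))"
```

```text
t 3.4 box xy [49.1 52.7] h -9.9 F [-0.1  0.6  0.8] yawerr -0.2 grip 0.5 J [ 0.06  0.65  1.45 -0.    1.04 -1.61]
```

View pics/s2.png

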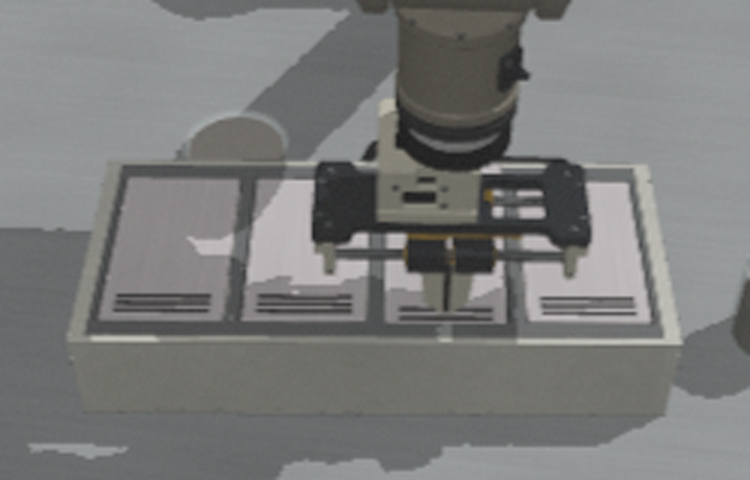

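Cover 2 rocks: its tail sank 10 mm under almost no force. I'll press it deeper and then forward a little.

Request:
arm_command --pt "0.5 0 0 0 0" --pt "1.0 0 0 0 0" --pt "1.5 0 0 0 0" --pt "2.0 0 0 0 0" --pt "2.5 0 0 0 0" --pt "3.0 0 0 0 0" --pt "3.5 0 0 0 0" --pt "3.5 0 -0.3 0 0" --pt "3.5 0 -0.7 0 0" --pt "3.5 0 -0.7 0 0"

```text
time: 4.45
tool_pos: [597.7, 113.1, 218.3]
tcp_rot: [-2.316, 1.567, -2.216]
contact_force: [-0.3, 0.3, -0.1]
grip_width: 0.4
```

```bash
python3 -c "
from h import *
where()
c=bot.capture('wrist');cv2.imwrite('pics/w3.png',c['frame'])"
```

```text
t 4.45 box xy [41.6 52.5] h -44.7 F [-0.3  0.3 -0.1] yawerr -0.2 grip 0.4 J [ 0.06  0.68  1.5  -0.    0.96 -1.61]
```

View pics/w3.png

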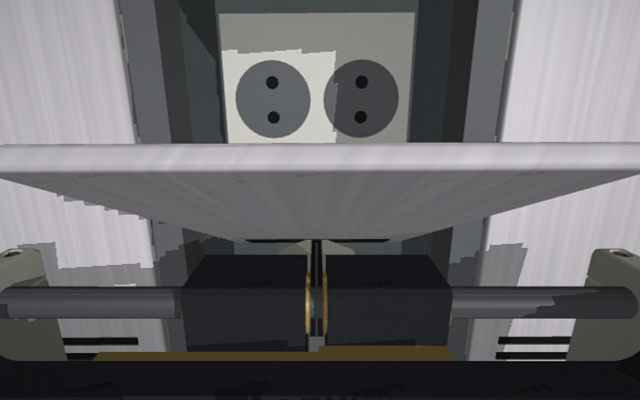

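The leaf of cover 2 is well up (its top edge spans rows 145–170) and the sockets show behind it. I'll lift out, pass over the leaf and come down in front of it.

Request:
arm_command --pt "-1 0 0.5 0 0" --pt "-5 0 0.5 0 0" --pt "-10 0 0.5 0 0" --pt "-15 0 0.5 0 0" --pt "-15 0 0 0 0" --pt "-15 0 -5 0 0" --pt "-15 0 -10 0 0" --pt "-15 0 -10.7 0 0" --pt "-15 0 -10.7 0 0"

```text
time: 5.4
tool_pos: [490.8, 103.0, 369.7]
tcp_rot: [-2.099, 1.567, -1.999]
contact_force: [0.9, 0.3, -0.2]
grip_width: 0.8
```

```bash
python3 -c "
from h import *
where()
c=bot.capture('scene');cv2.imwrite('pics/s4.png',cv2.resize(c['frame'][100:280,170:420],None,fx=3,fy=3,interpolation=2))"
```

```text
t 5.4 box xy [-65.8  53.5] h 106.7 F [ 0.9  0.3 -0.2] yawerr -0.2 grip 0.8 J [ 0.05  0.33  1.64 -0.    1.17 -1.61]
```

View pics/s4.png

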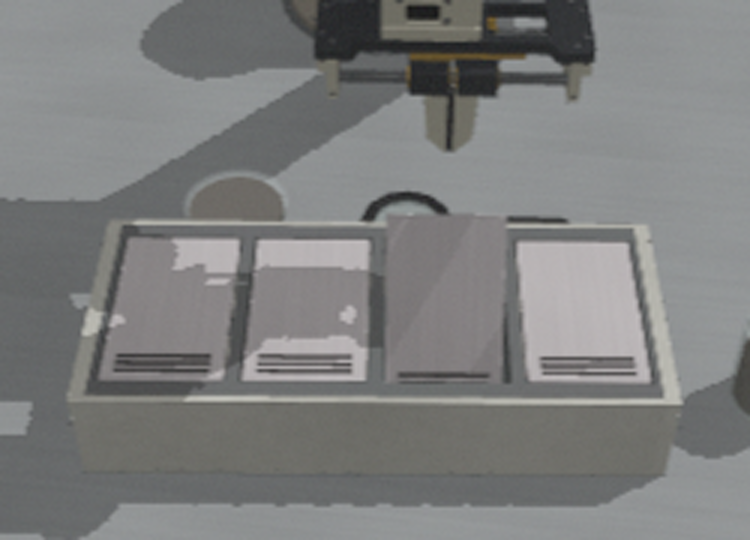

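```bash
python3 -c "
from h import *
c=bot.capture('scene');K,Rm,o=cam(c)
Q,t=B['Q'],B['t']
for th in np.arange(0,1.8,.15):
    r=[]
    for y in(97,7):
        for L in (80,): 
            x=5-L*np.cos(th)+4*np.sin(th); z=81+L*np.sin(th)+4*np.cos(th)
            w=np.r_[Q@[x,y]+t,z]; r.append((proj(K,Rm,o,w)[0]-[170,100])*3)
    print(th.round(2),np.round(r).tolist())
"
```

```text
0.0 [[495.0, 237.0], [384.0, 236.0]]
0.15 [[496.0, 227.0], [384.0, 226.0]]
0.3 [[497.0, 219.0], [384.0, 218.0]]
0.45 [[499.0, 213.0], [384.0, 212.0]]
0.6 [[500.0, 209.0], [384.0, 208.0]]
0.75 [[501.0, 207.0], [383.0, 206.0]]
0.9 [[502.0, 208.0], [383.0, 207.0]]
1.05 [[504.0, 211.0], [383.0, 210.0]]
1.2 [[505.0, 216.0], [383.0, 215.0]]
1.35 [[506.0, 224.0], [383.0, 223.0]]
1.5 [[507.0, 234.0], [383.0, 233.0]]
1.65 [[508.0, 246.0], [382.0, 245.0]]
```

The leaf's top edge at row 214 matches an angle of about 1.18 rad. I'll go down to h = 45 and push backwards.

Request:
arm_command --pt "4 0 0 0 0" --pt "6.2 0 0 0 0" --pt "6.2 0 2 0 0" --pt "6.2 0 4 0 0" --pt "6.2 0 4.8 0 0" --pt "6.2 0 5.3 0 0" --pt "6.2 0 5.8 0 0" --pt "6.2 0 6.0 0 0" --pt "6.2 0 6.0 0 0"

```text
time: 6.4
tool_pos: [552.6, 108.8, 307.7]
tcp_rot: [-1.511, 1.568, -1.411]
contact_force: [-0.3, -0.5, -0.2]
grip_width: 0.2
```

```bash
python3 -c "
from h import *
where()
c=bot.capture('scene');cv2.imwrite('pics/s5.png',cv2.resize(c['frame'][100:280,170:420],None,fx=3,fy=3,interpolation=2))"
```

```text
t 6.4 box xy [-3.7 52.9] h 44.7 F [-0.3 -0.5 -0.2] yawerr -0.2 grip 0.2 J [ 0.06  0.5   1.55 -0.    1.08 -1.61]
```

View pics/s5.png

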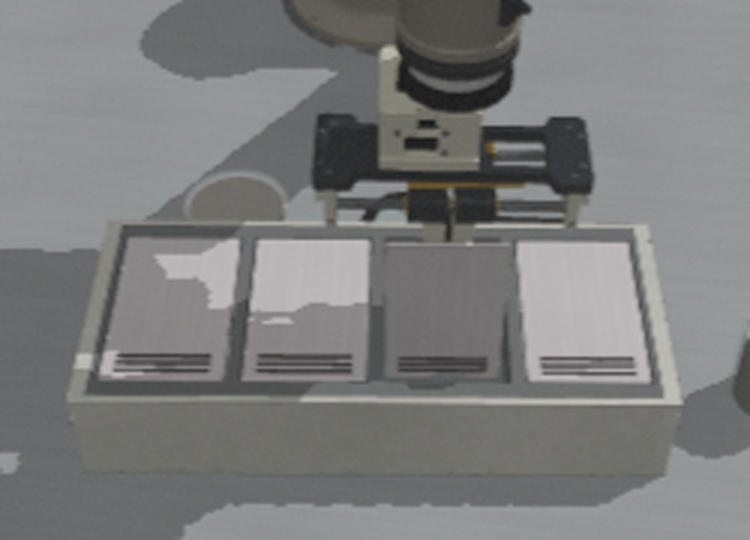

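The leaf edge is at row 242, about 1.6 rad. I'll push on in small steps until the stop answers.

Request:
arm_command --pt "0 0 0.2 0 0" --pt "0 0 0.4 0 0" --pt "0 0 0.6 0 0" --pt "0 0 0.7 0 0" --pt "0 0 0.7 0 0"

```text
time: 6.95
tool_pos: [559.6, 109.5, 307.8]
tcp_rot: [-1.422, 1.568, -1.322]
contact_force: [-0.5, 0.5, -0.1]
grip_width: 0.7
```

```bash
python3 -c "
from h import *
where()"
```

```text
t 6.95 box xy [ 3.3 52.9] h 44.8 F [-0.5  0.5 -0.1] yawerr -0.2 grip 0.7 J [ 0.06  0.51  1.53 -0.    1.09 -1.61]
```

Request:
arm_command --pt "0 0 0.1 0 0" --pt "0 0 0.2 0 0" --pt "0 0 0.3 0 0" --pt "0 0 0.3 0 0"

```text
time: 7.35
tool_pos: [561.2, 109.7, 307.5]
tcp_rot: [-2.601, 1.565, -2.501]
contact_force: [-9.4, -1.2, 3.9]
grip_width: 0.3
```

```bash
python3 -c "
from h import *
where()"
```

```text
t 7.35 box xy [ 4.9 52.9] h 44.5 F [-9.4 -1.2  3.9] yawerr -0.2 grip 0.3 J [ 0.06  0.52  1.53 -0.    1.1  -1.61]
```

The stop is reached: the tool holds at x = 4.9 with 9 N on it. I'll back straight off and rise clear.

Request:
arm_command --pt "0 0 -2 0 0" --pt "0 0 -6 0 0" --pt "-4 0 -9 0 0" --pt "-9 0 -10 0 0" --pt "-12 0 -10 0 0" --pt "-12 0 -10 0 0"

```text
time: 7.95
tool_pos: [462.8, 100.3, 433.2]
tcp_rot: [-0.533, 1.563, -0.433]
contact_force: [0.6, -0.1, -0.6]
grip_width: 0.2
```

```bash
python3 -c "
from h import *
where()
for n in ('scene','top'):
    c=bot.capture(n);cv2.imwrite(f'pics/{n}6.png',c['frame'])
    if n=='scene':cv2.imwrite('pics/s6.png',cv2.resize(c['frame'][100:280,170:420],None,fx=3,fy=3,interpolation=2))"
```

```text
t 7.95 box xy [-93.9  53.7] h 170.2 F [ 0.6 -0.1 -0.6] yawerr -0.2 grip 0.2 J [ 0.05  0.22  1.61 -0.    1.3  -1.62]
```

View pics/s6.png

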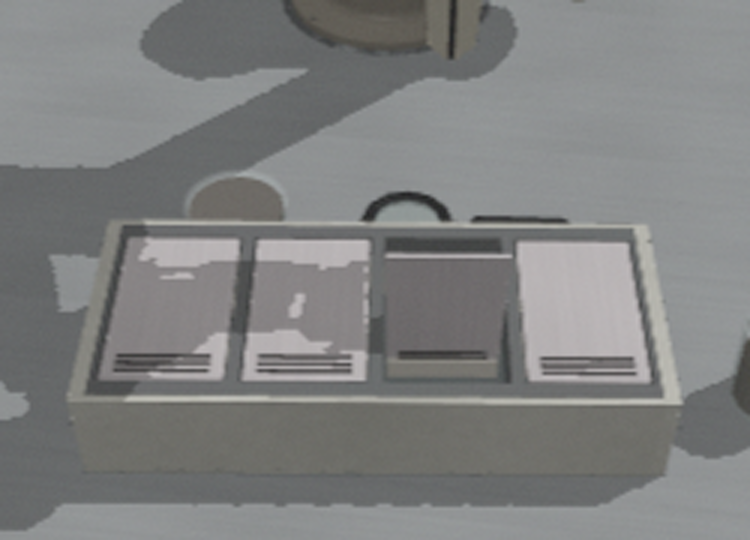

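View pics/top6.png

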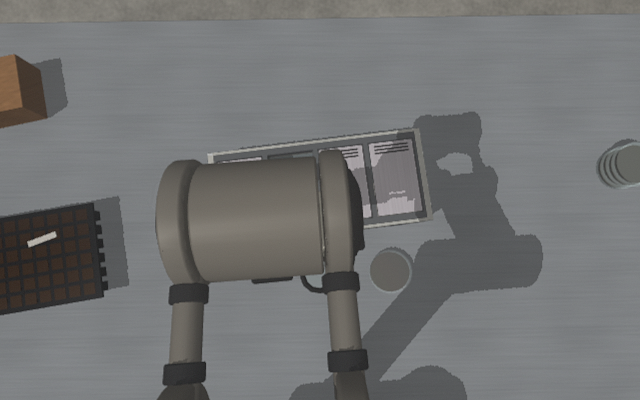

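The open leaf's edge is now at row 255, past the 246 predicted for 1.65 rad, so the cover is at its stop. The ring and dish haven't moved, and the arm is clear.

Request:
arm_command --pt "0 0 0 0 0" --pt "0 0 0 0 0" --pt "0 0 0 0 0"

```text
time: 8.35
tool_pos: [462.4, 100.2, 427.5]
tcp_rot: [-2.531, 1.565, -2.431]
contact_force: [-1.0, 0.6, 0.2]
grip_width: 0.7
```

```bash
python3 -c "
from h import *
where()
a=cv2.imread('pics/scene0.png').astype(int);b=bot.capture('scene')['frame'].astype(int)
for n,(x0,y0,x1,y1) in dict(jar=(412,195,452,245),lens=(325,165,362,176)).items(): print(n,abs(a-b)[y0:y1,x0:x1].max(2).mean())
print(bot.close_job())"
```

```text
t 8.35 box xy [-94.3  53.6] h 164.5 F [-1.   0.6  0.2] yawerr -0.2 grip 0.7 J [ 0.05  0.23  1.62 -0.    1.3  -1.62]
jar 6.1555
lens 23.42014742014742
the job is handed in; nothing more can be done
None
```

The unlatched cover is the one at y = +52 mm; it now stands fully open against its stop, and I've handed the job in at about 8.4 s. The cover at y = +156 mm was locked (46 N with no movement). I didn't press the other two.

I pressed the tail about 45 mm down, which raised the leaf to about 1.18 rad. I then lifted out, went over the leaf and pushed it back from the front until the stop resisted with about 9 N.

**Last checks:**
- **Cover angle:** in the last scene picture, the leaf's top edge lies past where 1.65 rad would put it, about where the 1.75 rad stop should be.
- **Arm:** it stood about 160 mm above the box top, touching nothing; the force reading was about 1 N.
- **Jar:** a before/after comparison of its patch in the scene picture showed almost no change.
- **Magnifier:** the same comparison disagreed for the patch around its handle (mean difference 23). I put this down to the arm's shadow, which lay there at the start, but I didn't confirm that. The ring and handle look in place in the last pictures.
- **Dish:** judged by eye only; it sits where it did in both views.

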